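Unlock the tile sample case's dial padlock and hold it up

TASK

The tile sample case is shut with a dial padlock that has been left one number short: turn the clicking dial on until its red stripe has clicked home in line with the red index beside the shackle, then pull the shackle out as far as it goes. Lift the opened padlock up out of its dish and off the staple, and finish still holding it up about 10 cm above the case lid, level, dial up and shackle still out, without letting go. Leave every sample and all the clutter on and around the case where it lies.

Things in the scene. Friction and masses are not known exactly. Their poses are not given: they have to be found in the camera images.
- padlock: dial padlock lying flat, dial up, loose in the dish: metal body 60 (x) x 56 (y) x 30 (z) mm, whole lock about 0.55 kg. Origin at the centre of the body's underside; z up, x away from the shackle (shackle at -x). Its plain +y and -y sides stand 20 mm above the lid, to be gripped. With the shackle out it balances about 16 mm to -x of centre.
- padlock_dial (a joint): dial angle about the lock's z (rad), counter-clockwise from above positive, 0 = red stripe on the index; turns without end. 12 notches, one each 0.524 rad; spring clicks of about 0.04 N m pull it into the nearest notch. Starts 2 to 5 notches counter-clockwise of the index (turn it clockwise; very rarely it rests between two). The shackle is free only within about 0.1 rad of 0, else blocked.
- padlock_shackle (a joint): how far the shackle is pulled out of the body (m): 0 shut, 0.024 fully out (stop). It slides straight along the lock's -x against about 2 N of friction, stays where it is left and does not swivel.
- knob (a point): the dial's round steel knob, 28 mm diameter, 16 mm tall, on a black dial disc of 46 mm diameter and 4 mm thickness with white ticks and one red stripe. This point lies on its axis 42 mm above the lock's underside; the knob spans 34 to 50 mm above the underside. Its x axis turns with the dial and points away from the red stripe.
- red_mark (a point): outer part of the dial's red stripe, 20 mm from the dial's axis, 34 mm above the lock's underside; the stripe is 4 mm wide and runs on over the top of the knob.
- shackle_grip (a point): midway between the shackle's two straight legs, moves with it: 8 mm round bar, 44 mm over the outside of both legs (along the lock's y), bar centre 20 mm above the lock's underside, so its underside is 6 mm above the lid. When shut this point is 64 mm to -x of the lock's centre; the round bow ends 24 mm further out.
- staple (a point): top bar of the case's staple: steel eye of 6 mm bar, 25 mm wide (y), 23 mm tall above the lid, 40 mm to -x and 18 mm to -y of the lock's centre. The shackle's -y leg runs through it; with the shackle fully out that leg's tip is clear of the staple by about 6 mm and the lock lifts straight up.
- index (a point): red index mark on the top of the lock's body, at its edge beside the shackle: 27 mm from the dial's axis to -x, 30 mm above the underside.
- dish (a point): centre of the floor of the steel dish sunk 10 mm into the lid, in which the lock lies with about 2 mm play all round; the dish keeps the lock from turning or sliding. Its floor is 100 mm above the table.
- case: black flight case with aluminium edges, firm on the table, 340 (x) x 440 (y) x 110 (z) mm; origin at the centre of its underside, lid top at 110 mm, x away from the robot. Dish centre 40 mm to -x of the case's centre. A steel hasp strap, 36 mm wide, 2 mm thick, runs over the lid from its -x edge to the staple.
- tile_blue: pale blue glazed tile lying loose on the lid, 75 x 150 x 10 mm, origin under its centre; leave it alone.
- hex_gold: gold hexagonal chip lying loose on the lid, 60 mm across, 8 mm thick, origin under its centre; leave it alone.
- board_gold: black sample board with gold mosaic, 240 x 200 x 14 mm, loose on the table, origin under its centre; leave it alone.
- board_grey: black sample board with grey mosaic, 240 x 200 x 14 mm, loose on the table, origin under its centre; leave it alone.
- tape_measure: yellow and black tape measure standing on the table to the side of the robot, 80 x 40 x 64 mm, origin under its centre; leave it alone.
- coffee_cup: white coffee cup on the table to the side of the robot, 80 mm across, 95 mm tall, origin under its centre; leave it alone.
Mind the look-alikes: they are no part of the job. What is meant by the padlock is not green, orange or purple, and is the larger of those in its own colour.

How it is judged:
By the outcome, as a careful person would: the job done as asked, in the order asked, and still so for the second after the job is handed in, while the arm keeps its last pose, push and grip.
It also fails if it takes over 64 s, if anything falls off the work surface, if the arm or the gripper's body presses on something with over 40 N, if the wrist force passes 120 N, or if a joint passes its speed limit or range.

ROBOT

A 6-joint arm with a two-finger parallel gripper is mounted at the origin on the work surface. World frame = base frame: x ahead of the robot, y to its left, z up, the work surface at z = 0. Lengths are in m, angles in rad, forces in N, time in s.
With the tool pointing down it reaches from about 0.35 to 0.925 m from the base axis. Payload 6.4 kg.
Tool frame: the origin (TCP) lies between the finger pads; the fingertips stand 25 mm ahead of it and the grasp point (between the pads) lies 6 mm ahead of it; z points along the fingers, y is the line along which they close (so a half turn about z gives the same grasp; the last joint's range is limited). The gripper opens to 85 mm and grips with 20 to 120 N. Pads are 22 mm wide; open, the fingers measure 114 mm over their backs; the gripper's body (76 mm by 85 mm) begins 54 mm behind the grasp point. The pads swing forward as they close: fully open they stand 13 mm farther back than shut.
Start: joints at [-0.174, 0.245, 1.558, -0, 1.339, -0.174], TCP at [0.65, 0, 0.256] pointing down, gripper open.
Joint ranges: [-3.13, 3.13], [-1.02, 2.26], [0.13, 2.54], [-0.95, 4.09], [0.21, 2.88], [-2.74, 2.74]. Speed limits (rad/s): [2.57, 2.57, 3.14, 3.14, 3.14, 3.14].

INTERFACE

Orientations are given as a rotation vector (axis times angle).
In Python, from cell import bot gives the robot as it stands.
- The arm moves only by the tool move_arm, never from a script. Its argument "steps" is a list of rows, each an object of numbers: "x", "y", "z": the shift along the tool's x, y, z in units of 50 mm (1.0 is 50 mm); "turn": the turn about the tool's z in rad; "claw": the finger opening in mm, from 0 to 85.4. In form: [{"x": .., "y": .., "z": .., "turn": .., "claw": ..}, ...]. A call has exactly 5 rows; each row is the pose to reach, as a shift and turn from the pose commanded when the call began, along the tool's axes at that moment; what a row does not reach only later rows make up. A row lasts 1/10 s, in which the tool goes at most 50 mm and 8.59 degrees, less where a joint would pass 70% of its speed; a pose out of reach is approached as far as the arm can. A call with a gripper value outside its range is refused whole. The fingers move at their own pace and stop on an object; "squeeze" is the grip in N (left out, the last holds). Time passes only in rows, so rows that repeat a pose let the fingers close, or fill a call up. It gives the time, the measured TCP pose, the force, the opening and the grip force at its end, in the units of the state.
- bot.read_state(): the state, without advancing time (a new reading comes with each control period).
- bot.get_image(name): name is "scene" or "side" or "wrist"; returns the picture (384x512x3 uint8, red, green, blue); there is no depth.
- bot.camera_params(name): a dict with "fx", "fy", "cx", "cy" (pixels), "world_to_cam" (4x4, takes a point from world to camera coordinates). Camera axes: x right, y up, looking along -z (the intrinsics and any distortion apply to the point x, -y, -z); pixel columns grow to the right and rows downward; lengths in m; the calibration is good to about 2 mm. A picture is of the moment at which its call begins: read the wrist's pose just before it. camera_params takes no time and is no camera call; for the wrist camera it gives the pose at the moment of the call.
- bot.close_job(): hands the job in; it is judged then, once.
Trained networks look in the newest picture that a camera, given by its name, has taken for a name from the list of things; names that differ only in an ending like _2 or _b are one class to them, and where a whole thing is asked for, a point or a joint stands for the part that bears it (a point fixed in the world has none). Each returns a list of dicts, best first, with "confidence" (0 to 1); they miss things now and then, are a little off and sometimes report something else, mostly with a low value. They report only what shows in the picture. A call takes as long as a camera call. They do not tell look-alikes from the thing itself.
- bot.search_frame(label, camera): "point" ([column, row] in pixels, amid what is visible of it).
- bot.outline_of(label, camera): "pixels" (384x512 bool, what is visible of it) and "point" ([column, row] in pixels, amid what is visible of it).
- bot.mark_of(label, camera): "point" ([column, row] in pixels: a listed point, or the origin of a listed thing).
The state is a dict: "time_s": time; "joint_pos": joint angles; "joint_velocities": joint speeds; "effort": joint torques, N m; "tool_pos": TCP position; "ee_rot": TCP orientation; "ft_force": force on the tool from outside, world axes, zero at the start; "ft_torque": the same for the moment, N m; "grip_width": finger opening in m; "grasp_force": force on a finger pad.
Only numpy, scipy, OpenCV 4.12 (cv2) and the standard library are available. Lean on these libraries where they do the work, as an engineer would, in place of code of your own. Each camera call takes 0.05 s, during which the arm holds its last target. There are 200 camera calls.

## Working session

There is one attempt and no reset: what is moved stays moved. The work goes in short steps, Python scripts to look and compute and a tool call to move; the robot and the scene stay as the last step left them, time stands still between calls to the robot, and variables do not carry over. Pictures are saved under pics/ and viewed, at most 10 in all, crops included, and the job is handed in when it is done.

Besides the shell and the picture viewer there is one more tool, called after "Request:" by a JSON object that holds its "fn" and its "kwargs". move_arm: Moves the arm, as the interface text tells. Its arguments: {"type":"object","properties":{"steps":{"type":"array"},"squeeze":{"type":"number"}},"required":["steps"]}

```bash
mkdir -p pics; ls
cat > h.py <<'E'
import numpy as np, cv2
from cell import bot
def ray(cam,px,P=None):
    P=P or bot.camera_params(cam)
    T=np.array(P["world_to_cam"]);R=T[:3,:3];o=-R.T@T[:3,3]
    d=R.T@np.array([(px[0]-P["cx"])/P["fx"],-(px[1]-P["cy"])/P["fy"],-1.0])
    return o,d
def at_z(cam,px,z,P=None):
    o,d=ray(cam,px,P); return o+d*(z-o[2])/d[2]
def proj(cam,p,P=None):
    P=P or bot.camera_params(cam)
    c=(np.array(P["world_to_cam"])@np.r_[p,1])[:3]
    return np.array([P["cx"]+P["fx"]*c[0]/-c[2],P["cy"]-P["fy"]*c[1]/-c[2]])
def save(cam,name):
    im=bot.get_image(cam); cv2.imwrite("pics/"+name+".png",im[:,:,::-1]); return im
E
python3 - <<'E'
from h import *
np.set_printoptions(precision=4,suppress=True)
a=save("scene","scene0"); b=save("wrist","wrist0"); 
cv2.imwrite("pics/both0.png",np.hstack([a,b])[:,:,::-1][::1]) 
im=cv2.resize(np.hstack([a,b]),(800,300)); cv2.imwrite("pics/both0.png",im[:,:,::-1])
P=bot.camera_params("wrist"); print({k:v for k,v in P.items() if k!='world_to_cam'})
for cam in("scene","wrist"):
  for l,z in(("knob",.142),("red_mark",.134),("index",.13),("shackle_grip",.12),("staple",.133),("padlock",.1),("dish",.1)):
    for r in bot.mark_of(l,cam)[:3]: print(cam,l,r["point"],round(r["confidence"],2),at_z(cam,r["point"],z))
s=bot.read_state();print(s["tool_pos"],s["ee_rot"],s["time_s"])
E
```

```text
pics
{'fx': 324.58181054645337, 'fy': 324.58181054645337, 'cx': 255.27827975853404, 'cy': 187.35659213476004}
scene knob [230.7, 189.1] 0.7 [ 0.6152 -0.0248  0.142 ]
scene knob [295.0, 196.4] 0.56 [0.4569 0.112  0.142 ]
scene knob [280.9, 165.1] 0.56 [ 0.4099 -0.0343  0.142 ]
scene red_mark [230.1, 185.2] 0.68 [ 0.6046 -0.0486  0.134 ]
scene red_mark [301.3, 198.2] 0.64 [0.4394 0.1234 0.134 ]
scene red_mark [276.1, 161.2] 0.59 [ 0.4071 -0.0673  0.134 ]
scene index [237.9, 185.4] 0.94 [ 0.5812 -0.0376  0.13  ]
scene index [312.4, 267.1] 0.92 [0.5662 0.3418 0.13  ]
scene index [324.2, 221.9] 0.72 [0.4371 0.2359 0.13  ]
scene shackle_grip [330.7, 228.5] 0.63 [0.4305 0.2607 0.12  ]
scene shackle_grip [320.9, 272.0] 0.61 [0.5513 0.362  0.12  ]
scene shackle_grip [248.2, 184.1] 0.56 [ 0.5438 -0.0333  0.12  ]
scene padlock [234.5, 194.4] 0.78 [ 0.5982 -0.033   0.1   ]
scene padlock [301.4, 266.4] 0.76 [0.5766 0.3105 0.1   ]
scene padlock [283.5, 169.9] 0.67 [ 0.3881 -0.0453  0.1   ]
scene dish [228.9, 190.9] 0.76 [ 0.6062 -0.0572  0.1   ]
scene dish [230.6, 187.0] 0.68 [ 0.5922 -0.0704  0.1   ]
scene dish [252.9, 128.0] 0.21 [ 0.3492 -0.3177  0.1   ]
wrist knob [199.2, 242.4] 0.65 [ 0.6066 -0.0407  0.142 ]
wrist red_mark [5.1, 288.5] 0.59 [ 0.4361 -0.0887  0.134 ]
wrist red_mark [203.3, 256.6] 0.58 [ 0.6078 -0.0579  0.134 ]
wrist red_mark [252.6, 190.0] 0.43 [0.6489 0.0002 0.134 ]
wrist index [169.5, 230.2] 0.93 [ 0.5805 -0.0358  0.13  ]
wrist index [9.8, 291.8] 0.75 [ 0.4359 -0.0949  0.13  ]
wrist shackle_grip [126.8, 226.4] 0.69 [ 0.5415 -0.0369  0.12  ]
wrist shackle_grip [30.9, 309.8] 0.59 [ 0.4423 -0.1215  0.12  ]
wrist staple [157.4, 251.6] 0.88 [ 0.5698 -0.0538  0.133 ]
wrist padlock [210.0, 220.6] 0.82 [ 0.6096 -0.0402  0.1   ]
wrist padlock [12.8, 259.5] 0.61 [ 0.4204 -0.0803  0.1   ]
wrist padlock [12.2, 129.8] 0.58 [0.4473 0.0422 0.1   ]
[ 0.65   -0.      0.2563] [2.2214 2.2214 0.    ] 0.8
```

View pics/both0.png

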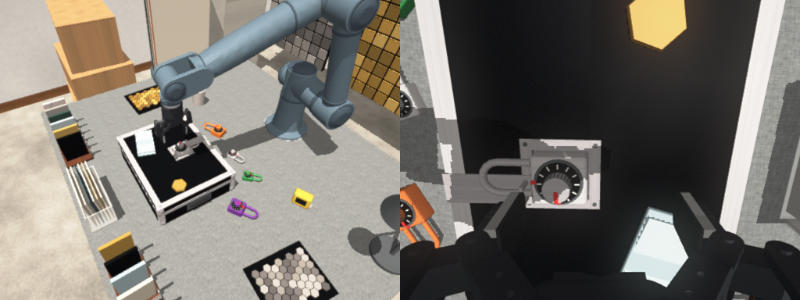

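Run:
```python
from h import *
im=cv2.imread("pics/wrist0.png")[160:300,90:280]
cv2.imwrite("pics/c0.png",cv2.resize(im,None,fx=4,fy=4,interpolation=cv2.INTER_CUBIC))
P=bot.camera_params("wrist");T=np.array(P["world_to_cam"]);print(-T[:3,:3].T@T[:3,3],T[:3,:3].round(3))
```

```text
[0.65105966 0.07784252 0.37379606] [[ 1.     0.    -0.   ]
 [-0.     0.954 -0.3  ]
 [ 0.     0.3    0.954]]
```

View pics/c0.png

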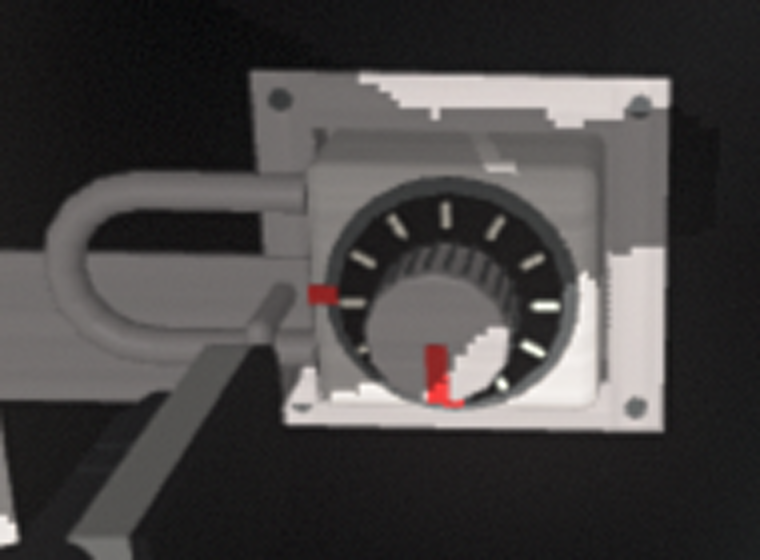

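Run:
```python
from h import *
np.set_printoptions(precision=4,suppress=True)
for n,p,z in [("disc",(452,290),.134),("knobtop",(437,340),.150),("index",(322,294),.130),("TL",(250,72),.11),("TR",(670,80),.11),("BL",(285,425),.11),("BR",(663,432),.11),("bow",(47,262),.12)]:
    print(n,at_z("wrist",(90+p[0]/4,160+p[1]/4),z))
```

```text
disc [ 0.6087 -0.036   0.134 ]
knobtop [ 0.6081 -0.0389  0.15  ]
index [ 0.5811 -0.0388  0.13  ]
TL [0.5642 0.0031 0.11  ]
TR [0.6529 0.0013 0.11  ]
BL [ 0.5642 -0.0815  0.11  ]
BR [ 0.6514 -0.0833  0.11  ]
bow [ 0.5203 -0.0361  0.12  ]
```

Request:
{"fn": "move_arm", "kwargs": {"steps": [{"x": -0.2,"y": -0.2,"z": 0.3,"turn": 0,"claw": 60},{"x": -0.4,"y": -0.42,"z": 0.6,"turn": 0,"claw": 60},{"x": -0.6,"y": -0.65,"z": 0.9,"turn": 0,"claw": 60},{"x": -0.74,"y": -0.8,"z": 1.1,"turn": 0,"claw": 60},{"x": -0.78,"y": -0.84,"z": 1.2,"turn": 0,"claw": 60}], "squeeze": 30}}

```text
time_s: 1.3
tool_pos: [0.6071, -0.0394, 0.1952]
ee_rot: [-2.221, -2.219, 0.001]
ft_force: [0.1, 0.4, -0.4]
grip_width: 0.0596
grasp_force: 0.0
```

Run:
```python
from h import *
np.set_printoptions(precision=4,suppress=True)
s=bot.read_state();print(s["tool_pos"],s["ee_rot"],s["time_s"],s["joint_pos"])
im=save("wrist","w1")
for l,z in(("knob",.142),("red_mark",.134),("index",.13)):
    for r in bot.mark_of(l,"wrist")[:2]: print(l,r["point"],round(r["confidence"],2),at_z("wrist",r["point"],z))
```

```text
[ 0.6071 -0.0394  0.1952] [-2.2214 -2.2195  0.0013] 1.3 [-0.251   0.2107  1.7147 -0.      1.2177 -0.2502]
knob [256.5, 226.5] 0.77 [ 0.6094 -0.0388  0.142 ]
red_mark [251.2, 250.0] 0.62 [ 0.6069 -0.0585  0.134 ]
index [210.5, 215.8] 0.87 [ 0.5824 -0.0374  0.13  ]
index [1.3, 295.2] 0.71 [ 0.4409 -0.0944  0.13  ]
```

View pics/w1.png

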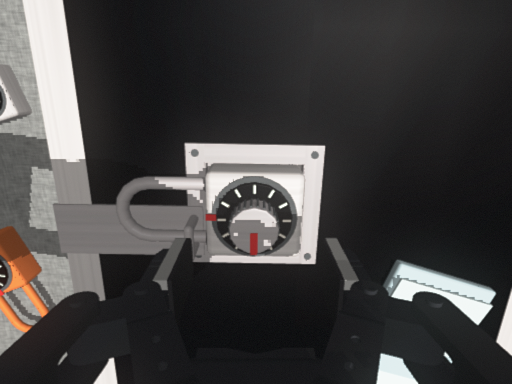

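The picture shows the padlock below the open fingers: knob at (256,226), index at (210,216), and the red stripe pointing down at (253,245), three notches counter-clockwise of the index.

Request:
{"fn": "move_arm", "kwargs": {"steps": [{"x": 0,"y": 0.03,"z": 0.15,"turn": 0,"claw": 50},{"x": 0,"y": 0.03,"z": 0.3,"turn": 0,"claw": 50},{"x": 0,"y": 0.03,"z": 0.45,"turn": 0,"claw": 50},{"x": 0,"y": 0.03,"z": 0.58,"turn": 0,"claw": 45},{"x": 0,"y": 0.03,"z": 0.64,"turn": 0,"claw": 42}]}}

```text
time_s: 2.0
tool_pos: [0.609, -0.0388, 0.1629]
ee_rot: [-2.22, -2.22, 0.001]
ft_force: [-0.9, 0.6, -1.4]
grip_width: 0.0422
grasp_force: 0.0
```

Request:
{"fn": "move_arm", "kwargs": {"steps": [{"x": 0,"y": 0,"z": 0,"turn": 0,"claw": 26},{"x": 0,"y": 0,"z": 0,"turn": 0,"claw": 20},{"x": 0,"y": 0,"z": 0,"turn": 0,"claw": 15},{"x": 0,"y": 0,"z": 0,"turn": 0,"claw": 15},{"x": 0,"y": 0,"z": 0,"turn": 0,"claw": 15}]}}

```text
time_s: 2.5
tool_pos: [0.6079, -0.0388, 0.1637]
ee_rot: [-2.219, -2.219, 0.005]
ft_force: [-4.7, -0.6, 0.7]
grip_width: 0.0265
grasp_force: 29.6
```

Request:
{"fn": "move_arm", "kwargs": {"steps": [{"x": 0,"y": 0,"z": 0,"turn": 0.1,"claw": 15},{"x": 0,"y": 0,"z": 0,"turn": 0.2,"claw": 15},{"x": 0,"y": 0,"z": 0,"turn": 0.32,"claw": 15},{"x": 0,"y": 0,"z": 0,"turn": 0.44,"claw": 15},{"x": 0,"y": 0,"z": 0,"turn": 0.55,"claw": 15}]}}

```text
time_s: 3.0
tool_pos: [0.6081, -0.0389, 0.1637]
ee_rot: [-2.742, -1.527, 0.006]
ft_force: [-5.2, -0.3, 0.8]
grip_width: 0.0264
grasp_force: 29.6
```

Request:
{"fn": "move_arm", "kwargs": {"steps": [{"x": 0,"y": 0,"z": 0,"turn": 0.11,"claw": 15},{"x": 0,"y": 0,"z": 0,"turn": 0.22,"claw": 15},{"x": 0,"y": 0,"z": 0,"turn": 0.33,"claw": 15},{"x": 0,"y": 0,"z": 0,"turn": 0.44,"claw": 15},{"x": 0,"y": 0,"z": 0,"turn": 0.55,"claw": 15}]}}

```text
time_s: 3.5
tool_pos: [0.6082, -0.039, 0.1637]
ee_rot: [-3.055, -0.726, 0.006]
ft_force: [-4.5, -0.1, -0.6]
grip_width: 0.0265
grasp_force: 29.6
```

Request:
{"fn": "move_arm", "kwargs": {"steps": [{"x": 0,"y": 0,"z": 0,"turn": 0.12,"claw": 15},{"x": 0,"y": 0,"z": 0,"turn": 0.24,"claw": 15},{"x": 0,"y": 0,"z": 0,"turn": 0.36,"claw": 15},{"x": 0,"y": 0,"z": 0,"turn": 0.47,"claw": 15},{"x": 0,"y": 0,"z": 0,"turn": 0.47,"claw": 15}]}}

```text
time_s: 4.0
tool_pos: [0.6083, -0.0391, 0.1637]
ee_rot: [3.142, 0.002, -0.006]
ft_force: [-5.2, -1.1, -0.3]
grip_width: 0.0265
grasp_force: 29.6
```

Run:
```python
from h import *
np.set_printoptions(precision=4,suppress=True)
s=bot.read_state();print(s["tool_pos"],s["ee_rot"],s["time_s"],s["joint_pos"],s["ft_torque"])
im=save("wrist","w2")
P=bot.camera_params("wrist")
for l,z in(("knob",.142),("red_mark",.134),("index",.13)):
    for r in bot.mark_of(l,"wrist")[:2]: print(l,r["point"],round(r["confidence"],2),at_z("wrist",r["point"],z))
```

```text
[ 0.6083 -0.0391  0.1637] [ 3.1416  0.0017 -0.0059] 4.0 [-0.2496  0.2515  1.7288 -0.001   1.1649  1.3205] [-0.1982  0.9066 -0.0156]
knob [255.1, 256.0] 0.91 [ 0.6075 -0.0381  0.142 ]
red_mark [254.5, 282.3] 0.58 [ 0.5875 -0.0378  0.134 ]
index [253.5, 285.9] 0.77 [ 0.5825 -0.0373  0.13  ]
```

View pics/w2.png

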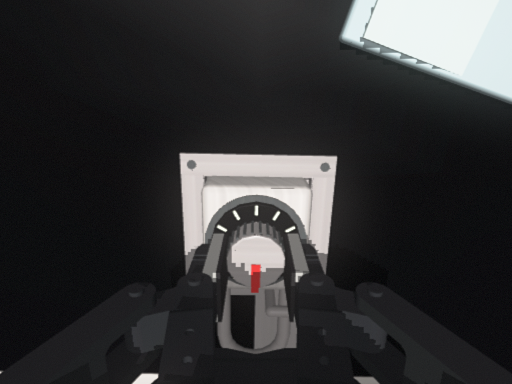

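The red stripe, at (255,278), is in line with the index at (254,286), so the dial is home. Next I'll release the knob, rise and move over the shackle.

Request:
{"fn": "move_arm", "kwargs": {"steps": [{"x": 0,"y": 0,"z": 0,"turn": 0,"claw": 50},{"x": 0,"y": 0,"z": 0,"turn": 0,"claw": 50},{"x": 0,"y": 0,"z": -0.2,"turn": 0,"claw": 50},{"x": 0,"y": 0,"z": -0.6,"turn": 0,"claw": 70},{"x": 0,"y": 0,"z": -1.0,"turn": 0,"claw": 70}]}}

```text
time_s: 4.7
tool_pos: [0.6098, -0.039, 0.2157]
ee_rot: [3.141, 0.002, 0.001]
ft_force: [0.7, 0.3, 0.5]
grip_width: 0.0703
grasp_force: 0.0
```

Request:
{"fn": "move_arm", "kwargs": {"steps": [{"x": -0.2,"y": 0,"z": 0,"turn": 0,"claw": 70},{"x": -0.6,"y": 0,"z": 0,"turn": 0,"claw": 70},{"x": -1.0,"y": -0.02,"z": 0,"turn": 0,"claw": 70},{"x": -1.25,"y": -0.02,"z": 0,"turn": 0,"claw": 70},{"x": -1.25,"y": -0.02,"z": 0,"turn": 0,"claw": 70}]}}

```text
time_s: 5.2
tool_pos: [0.5453, -0.0377, 0.2136]
ee_rot: [-3.141, -0.001, 0.002]
ft_force: [0.5, -0.1, 0.9]
grip_width: 0.0705
grasp_force: 0.0
```

Run:
```python
from h import *
np.set_printoptions(precision=4,suppress=True)
s=bot.read_state();print(s["tool_pos"],s["ee_rot"],s["time_s"])
im=save("wrist","w3")
for l,z in(("knob",.142),("red_mark",.134),("index",.13),("shackle_grip",.12),("staple",.133)):
    for r in bot.mark_of(l,"wrist")[:2]: print(l,r["point"],round(r["confidence"],2),at_z("wrist",r["point"],z))
```

```text
[ 0.5453 -0.0377  0.2136] [-3.1413 -0.0014  0.0017] 5.2
knob [257.5, 114.5] 0.92 [ 0.6087 -0.0383  0.142 ]
knob [197.1, 319.8] 0.65 [0.4672 0.0038 0.142 ]
red_mark [255.5, 146.1] 0.95 [ 0.5894 -0.0372  0.134 ]
red_mark [185.2, 318.8] 0.94 [0.4617 0.0142 0.134 ]
index [64.5, 311.4] 0.92 [0.465  0.1043 0.13  ]
index [258.5, 151.0] 0.64 [ 0.5857 -0.0391  0.13  ]
shackle_grip [159.5, 320.7] 0.58 [0.4485 0.0381 0.12  ]
staple [287.0, 178.0] 0.9 [ 0.569  -0.0573  0.133 ]
```

View pics/w3.png

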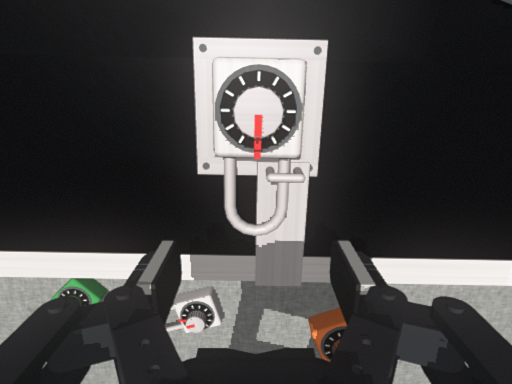

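The dial is aligned, with the stripe at (258,140), and the shackle is straight below it: bow at (257,230), staple at (287,178). The fingers straddle it.

Request:
{"fn": "move_arm", "kwargs": {"steps": [{"x": 0,"y": 0,"z": 0.3,"turn": 0,"claw": 62},{"x": 0,"y": 0,"z": 0.7,"turn": 0,"claw": 60},{"x": 0,"y": 0,"z": 1.1,"turn": 0,"claw": 60},{"x": 0,"y": 0,"z": 1.4,"turn": 0,"claw": 60},{"x": 0,"y": 0,"z": 1.52,"turn": 0,"claw": 60}], "squeeze": 30}}

```text
time_s: 6.0
tool_pos: [0.5458, -0.0377, 0.1356]
ee_rot: [-3.14, -0.001, 0.006]
ft_force: [0.2, -0.3, 0.0]
grip_width: 0.0598
grasp_force: 0.0
```

Request:
{"fn": "move_arm", "kwargs": {"steps": [{"x": 0,"y": 0,"z": 0,"turn": 0,"claw": 50},{"x": 0,"y": 0,"z": 0,"turn": 0,"claw": 40},{"x": 0,"y": 0,"z": 0,"turn": 0,"claw": 32},{"x": 0,"y": 0,"z": 0,"turn": 0,"claw": 32},{"x": 0,"y": 0,"z": 0,"turn": 0,"claw": 32}]}}

```text
time_s: 6.5
tool_pos: [0.5471, -0.038, 0.1386]
ee_rot: [3.142, 0.001, 0.001]
ft_force: [-0.0, -1.0, -2.3]
grip_width: 0.0423
grasp_force: 30.7
```

Request:
{"fn": "move_arm", "kwargs": {"steps": [{"x": -0.06,"y": 0,"z": 0,"turn": 0,"claw": 32},{"x": -0.15,"y": 0,"z": 0,"turn": 0,"claw": 32},{"x": -0.25,"y": 0,"z": 0,"turn": 0,"claw": 32},{"x": -0.35,"y": 0,"z": 0,"turn": 0,"claw": 32},{"x": -0.42,"y": 0,"z": 0,"turn": 0,"claw": 32}]}}

```text
time_s: 7.0
tool_pos: [0.5257, -0.038, 0.1386]
ee_rot: [-3.141, -0.001, -0.001]
ft_force: [2.7, 1.9, -1.0]
grip_width: 0.0423
grasp_force: 31.0
```

Request:
{"fn": "move_arm", "kwargs": {"steps": [{"x": -0.04,"y": 0,"z": 0,"turn": 0,"claw": 32},{"x": -0.08,"y": 0,"z": 0,"turn": 0,"claw": 32},{"x": -0.12,"y": 0,"z": 0,"turn": 0,"claw": 32},{"x": -0.15,"y": 0,"z": 0,"turn": 0,"claw": 32},{"x": -0.15,"y": 0,"z": 0,"turn": 0,"claw": 32}]}}

```text
time_s: 7.5
tool_pos: [0.519, -0.0379, 0.1385]
ee_rot: [-3.141, -0.001, -0.003]
ft_force: [4.3, 3.6, -0.7]
grip_width: 0.0427
grasp_force: 31.0
```

Request:
{"fn": "move_arm", "kwargs": {"steps": [{"x": -0.03,"y": 0,"z": 0,"turn": 0,"claw": 32},{"x": -0.06,"y": 0,"z": 0,"turn": 0,"claw": 32},{"x": -0.09,"y": 0,"z": 0,"turn": 0,"claw": 32},{"x": -0.1,"y": 0,"z": 0,"turn": 0,"claw": 32},{"x": -0.1,"y": 0,"z": 0,"turn": 0,"claw": 32}]}}

```text
time_s: 8.0
tool_pos: [0.5186, -0.0381, 0.1397]
ee_rot: [3.141, -0.001, 0.025]
ft_force: [22.4, 5.9, -12.8]
grip_width: 0.0425
grasp_force: 32.3
```

Run:
```python
from h import *
np.set_printoptions(precision=4,suppress=True)
s=bot.read_state();print(s["tool_pos"],s["ft_force"],s["time_s"])
im=save("wrist","w4")
for l,z in(("knob",.142),("red_mark",.134),("index",.13),("staple",.133)):
    for r in bot.mark_of(l,"wrist")[:2]: print(l,r["point"],round(r["confidence"],2),at_z("wrist",r["point"],z))
```

```text
[ 0.5186 -0.0381  0.1397] [ 22.3795   5.883  -12.8146] 8.0
knob [17.3, 338.1] 0.84 [0.4916 0.0663 0.142 ]
knob [261.5, 60.5] 0.57 [ 0.6044 -0.0392  0.142 ]
red_mark [256.9, 116.9] 0.73 [ 0.5852 -0.0378  0.134 ]
red_mark [8.8, 344.2] 0.56 [0.481  0.0782 0.134 ]
index [7.8, 347.0] 0.95 [0.4757 0.0827 0.13  ]
index [260.4, 132.7] 0.87 [ 0.5788 -0.0392  0.13  ]
staple [303.8, 161.4] 0.83 [ 0.568  -0.0562  0.133 ]
```

View pics/w4.png

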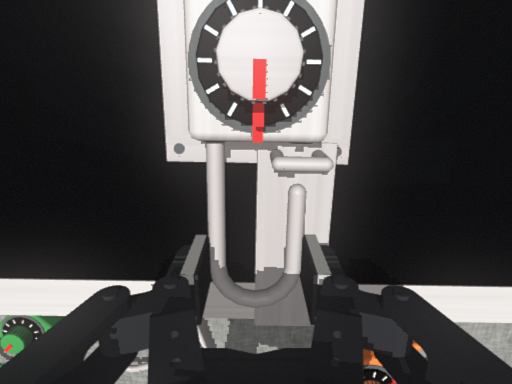

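At (22 N) the shackle is on its stop: the free leg's tip at (297,188) is clear of the staple at (303,160), and the dial is still aligned. I'll relax, release and rise.

Request:
{"fn": "move_arm", "kwargs": {"steps": [{"x": 0.04,"y": 0,"z": 0,"turn": 0,"claw": 32},{"x": 0.08,"y": 0,"z": 0,"turn": 0,"claw": 32},{"x": 0.08,"y": 0,"z": 0,"turn": 0,"claw": 50},{"x": 0.08,"y": 0,"z": 0,"turn": 0,"claw": 60},{"x": 0.08,"y": 0,"z": 0,"turn": 0,"claw": 60}]}}

```text
time_s: 8.75
tool_pos: [0.517, -0.0382, 0.1381]
ee_rot: [3.141, 0.001, -0.002]
ft_force: [0.1, 0.6, 0.0]
grip_width: 0.0598
grasp_force: 0.0
```

Request:
{"fn": "move_arm", "kwargs": {"steps": [{"x": 0,"y": 0,"z": -0.2,"turn": 0,"claw": 65},{"x": 0,"y": 0,"z": -0.6,"turn": 0,"claw": 80},{"x": 0,"y": 0,"z": -1.1,"turn": 0,"claw": 85},{"x": 0,"y": 0,"z": -1.5,"turn": 0,"claw": 85},{"x": 0,"y": 0,"z": -1.6,"turn": 0,"claw": 85}]}}

```text
time_s: 9.25
tool_pos: [0.5189, -0.0386, 0.2218]
ee_rot: [3.14, 0.001, 0.008]
ft_force: [-0.5, 0.1, -0.4]
grip_width: 0.0849
grasp_force: 0.0
```

Run:
```python
from h import *
np.set_printoptions(precision=4,suppress=True)
s=bot.read_state();print(s["tool_pos"],s["ee_rot"],s["time_s"])
im=save("wrist","w5")
for l,z in(("knob",.142),("red_mark",.134),("index",.13),("staple",.133),("shackle_grip",.12),("padlock",.1)):
    for r in bot.mark_of(l,"wrist")[:3]: print(l,r["point"],round(r["confidence"],2),at_z("wrist",r["point"],z))
```

```text
[ 0.5189 -0.0386  0.2218] [3.1397 0.0013 0.0084] 9.25
knob [68.6, 280.0] 0.88 [0.4672 0.0918 0.142 ]
knob [345.4, 329.5] 0.85 [ 0.4258 -0.1032  0.142 ]
knob [259.2, 70.3] 0.73 [ 0.6039 -0.0395  0.142 ]
red_mark [253.6, 108.2] 0.93 [ 0.5818 -0.036   0.134 ]
red_mark [61.1, 288.2] 0.91 [0.455  0.1032 0.134 ]
red_mark [355.4, 319.3] 0.81 [ 0.4283 -0.112   0.134 ]
index [65.2, 288.6] 0.59 [0.4518 0.1028 0.13  ]
index [257.2, 113.6] 0.57 [ 0.5778 -0.038   0.13  ]
staple [286.1, 137.4] 0.88 [ 0.5635 -0.0559  0.133 ]
shackle_grip [52.2, 300.1] 0.74 [0.4343 0.1215 0.12  ]
shackle_grip [156.1, 299.3] 0.68 [0.4352 0.0403 0.12  ]
padlock [336.9, 302.3] 0.72 [ 0.4176 -0.1065  0.1   ]
padlock [197.5, 282.0] 0.63 [0.4374 0.0114 0.1   ]
padlock [260.1, 78.0] 0.58 [ 0.599 -0.04   0.1  ]
```

View pics/w5.png

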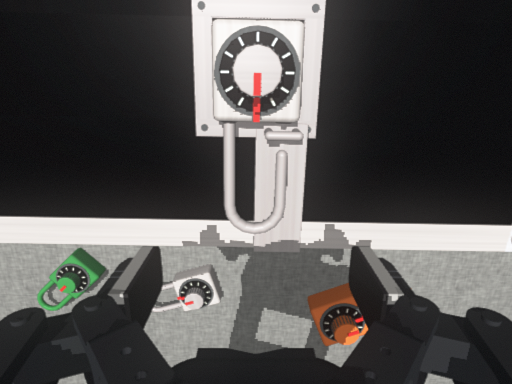

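The lock is open and lying in the dish: knob at (258,70), shackle leg tip at (283,155) clear of the staple at (286,134). Next I'll grip its body 16 mm to the shackle side.

Request:
{"fn": "move_arm", "kwargs": {"steps": [{"x": 0.3,"y": 0,"z": 0,"turn": 0.02,"claw": 85},{"x": 0.7,"y": 0,"z": 0,"turn": 0.02,"claw": 85},{"x": 1.1,"y": 0,"z": 0.2,"turn": 0.02,"claw": 85},{"x": 1.42,"y": 0,"z": 0.4,"turn": 0.02,"claw": 85},{"x": 1.42,"y": 0,"z": 0.5,"turn": 0.02,"claw": 85}], "squeeze": 70}}

```text
time_s: 10.1
tool_pos: [0.5889, -0.038, 0.1914]
ee_rot: [-3.141, 0.03, 0.004]
ft_force: [0.3, 0.9, -0.1]
grip_width: 0.0852
grasp_force: 0.0
```

Run:
```python
from h import *
np.set_printoptions(precision=4,suppress=True)
s=bot.read_state();print(s["tool_pos"],s["ee_rot"],s["time_s"])
im=save("wrist","w6")
for l,z in(("knob",.142),("index",.13),("staple",.133),("padlock",.1)):
    for r in bot.mark_of(l,"wrist")[:1]: print(l,r["point"],round(r["confidence"],2),at_z("wrist",r["point"],z))
```

```text
[ 0.5889 -0.038   0.1914] [-3.1409  0.0298  0.0037] 10.1
knob [258.8, 202.3] 0.88 [ 0.6039 -0.039   0.142 ]
index [259.1, 235.8] 0.92 [ 0.5776 -0.0389  0.13  ]
staple [288.6, 251.0] 0.86 [ 0.5685 -0.0569  0.133 ]
padlock [342.2, 369.0] 0.79 [ 0.4403 -0.1061  0.1   ]
```

View pics/w6.png

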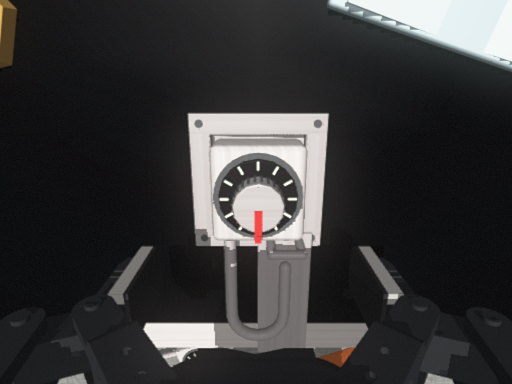

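The padlock is centred between the fingers, with the knob at (259,205). Descending to grip the body.

Request:
{"fn": "move_arm", "kwargs": {"steps": [{"x": 0,"y": 0.01,"z": 0.25,"turn": 0,"claw": 85},{"x": 0,"y": 0.01,"z": 0.55,"turn": 0,"claw": 85},{"x": 0,"y": 0.01,"z": 0.85,"turn": 0,"claw": 80},{"x": 0,"y": 0.01,"z": 1.05,"turn": 0,"claw": 75},{"x": 0,"y": 0.01,"z": 1.11,"turn": 0,"claw": 70}]}}

```text
time_s: 10.85
tool_pos: [0.5872, -0.0382, 0.1353]
ee_rot: [-3.141, 0.03, 0.006]
ft_force: [-0.3, -0.7, -0.4]
grip_width: 0.0699
grasp_force: 0.0
```

Request:
{"fn": "move_arm", "kwargs": {"steps": [{"x": 0,"y": 0,"z": 0,"turn": 0,"claw": 64},{"x": 0,"y": 0,"z": 0,"turn": 0,"claw": 58},{"x": 0,"y": 0,"z": 0,"turn": 0,"claw": 50},{"x": 0,"y": 0,"z": 0,"turn": 0,"claw": 40},{"x": 0,"y": 0,"z": 0,"turn": 0,"claw": 40}]}}

```text
time_s: 11.35
tool_pos: [0.5892, -0.0388, 0.1391]
ee_rot: [3.141, -0.03, 0.003]
ft_force: [-1.5, -1.7, 4.8]
grip_width: 0.0542
grasp_force: 76.0
```

Request:
{"fn": "move_arm", "kwargs": {"steps": [{"x": 0,"y": 0,"z": -0.04,"turn": 0,"claw": 40},{"x": 0,"y": 0,"z": -0.12,"turn": 0,"claw": 40},{"x": 0,"y": 0,"z": -0.22,"turn": 0,"claw": 40},{"x": 0,"y": 0,"z": -0.34,"turn": 0,"claw": 40},{"x": 0,"y": 0,"z": -0.4,"turn": 0,"claw": 40}]}}

```text
time_s: 11.85
tool_pos: [0.5876, -0.0381, 0.1569]
ee_rot: [-3.141, 0.03, 0.004]
ft_force: [-0.9, -0.1, -5.8]
grip_width: 0.0537
grasp_force: 75.9
```

Request:
{"fn": "move_arm", "kwargs": {"steps": [{"x": 0,"y": 0,"z": -0.1,"turn": 0,"claw": 40},{"x": 0,"y": 0,"z": -0.25,"turn": 0,"claw": 40},{"x": 0,"y": 0,"z": -0.45,"turn": 0,"claw": 40},{"x": 0,"y": 0,"z": -0.7,"turn": 0,"claw": 40},{"x": 0,"y": 0,"z": -0.95,"turn": 0,"claw": 40}]}}

```text
time_s: 12.35
tool_pos: [0.5887, -0.0386, 0.2067]
ee_rot: [3.141, -0.03, 0.001]
ft_force: [0.3, -0.5, -6.0]
grip_width: 0.0545
grasp_force: 75.9
```

Request:
{"fn": "move_arm", "kwargs": {"steps": [{"x": 0,"y": 0,"z": -0.25,"turn": 0,"claw": 40},{"x": 0,"y": 0,"z": -0.5,"turn": 0,"claw": 40},{"x": 0,"y": 0,"z": -0.7,"turn": 0,"claw": 40},{"x": 0,"y": 0,"z": -0.8,"turn": 0,"claw": 40},{"x": 0,"y": 0,"z": -0.85,"turn": 0,"claw": 40}]}}

```text
time_s: 12.85
tool_pos: [0.5887, -0.0386, 0.2485]
ee_rot: [3.141, -0.03, 0.001]
ft_force: [0.3, -0.6, -4.8]
grip_width: 0.054
grasp_force: 76.0
```

Request:
{"fn": "move_arm", "kwargs": {"steps": [{"x": 0,"y": 0,"z": 0,"turn": 0,"claw": 40},{"x": 0,"y": 0,"z": 0,"turn": 0,"claw": 40},{"x": 0,"y": 0,"z": 0,"turn": 0,"claw": 40},{"x": 0,"y": 0,"z": 0,"turn": 0,"claw": 40},{"x": 0,"y": 0,"z": 0,"turn": 0,"claw": 40}]}}

```text
time_s: 13.35
tool_pos: [0.5884, -0.0385, 0.2475]
ee_rot: [-3.141, 0.03, 0.001]
ft_force: [-0.1, 0.2, -5.5]
grip_width: 0.054
grasp_force: 76.0
```

Run:
```python
from h import *
np.set_printoptions(precision=4,suppress=True)
s=bot.read_state();print(s["tool_pos"],s["ee_rot"],s["ft_force"],s["time_s"])
a=save("wrist","w7");b=save("side","s7");c=save("scene","sc7")
cc=c[130:250,160:320];cc=cv2.resize(cc,(400,300))
cv2.imwrite("pics/f7.png",np.vstack([cv2.resize(np.hstack([a,b]),(800,300)),np.hstack([cc,cv2.resize(c,(400,300))])])[:,:,::-1])
```

```text
[ 0.5884 -0.0385  0.2475] [-3.1413  0.0301  0.0009] [-0.0521  0.2022 -5.4952] 13.35
```

View pics/f7.png

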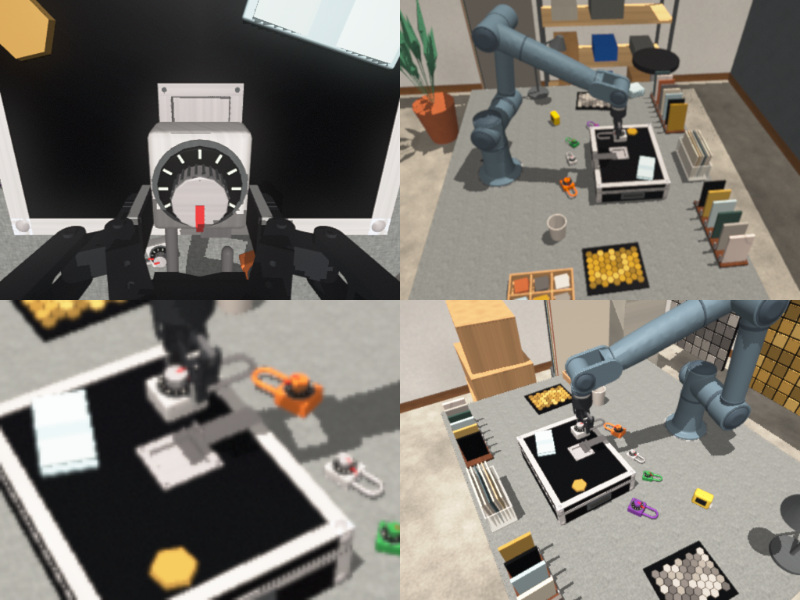

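The lock is held clear of the dish, level and dial up, with the stripe still at the index and the shackle out. The tile and hex chip haven't moved. Handing in.

```bash
python3 -c "
from cell import bot
print(bot.close_job())"
```

```text
the job is handed in; nothing more can be done
None
```

I turned the dial home, pulled the shackle fully out and lifted the opened padlock off the staple; it is held level about 10 cm above the lid, the samples and clutter appear undisturbed, and the job is handed in at about 13.5 s.

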